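# Move a converter module between two push-latch test docks

### The job

The converter module in the test dock whose drawer is locked in is to go into the other dock. Press the locked drawer in and let go so that it springs out, move the module upright into the nest of the other, empty drawer, then push that drawer in and let go so that it stays locked with the module inside. Leave the first drawer sprung out, and do not disturb the other things on the worktop.

Things in the scene. Friction and masses are not known exactly. Their poses are not given: they have to be found in the camera images.
- module: converter module: grey plastic block with black ribs, brass pads and an aluminium top, 26 (x) by 30 (y) by 32 mm high, loose, 35 to 70 g. Origin: centre of its underside, z up; starts in the nest of drawer 1, square to it. Its top stands 25 mm above the nest's rim; grip it there by its two y sides, 30 mm apart.
- dock_1: fixed aluminium dock, housing 100 deep x 84 wide x 54 mm high, open front, slot in its roof. Origin: underside; +x points into the dock, away from the robot, +y left. Mouth at x -40 mm, back at +60, base plate 4 mm thick from x -90. Drawer slides along x. This one starts locked with the module inside.
- dock_2: second fixed dock, alike in all sizes and axes to dock_1; starts with its drawer out and empty.
- drawer_1 (a joint): Push-push latch. 0 = locked in; 0.050 = sprung fully out; negative = pressed in past the lock, hard stop at -0.012. To release: push in at least 10 mm from 0 (to the stop) and withdraw; the spring (about 4 N, slow, 0.1 m/s) drives it out to 0.050. A shorter press leaves it locked. Starts at 0.
- drawer_2 (a joint): Push-push latch. 0 = locked in; 0.050 = sprung fully out; negative = pressed in past the lock, hard stop at -0.012. To lock: push from 0.050 to at least -0.010 (to the stop) and withdraw; it comes back to 0 and stays. A second full press would release it again. Moving resistance 3 to 7 N; 15 N at the stop is safe. Starts at about 0.05.
- front_1 (a point): centre of the outer face of the drawer's upright aluminium front plate (66 wide, z 6 to 40 mm, 6 thick), the place to push, along dock +x. Moves with the drawer: at x -59.5 mm, z 23 mm in the dock frame when locked, -109.5 when out. Dock 1.
- front_2 (a point): centre of the outer face of the drawer's upright aluminium front plate (66 wide, z 6 to 40 mm, 6 thick), the place to push, along dock +x. Moves with the drawer: at x -59.5 mm, z 23 mm in the dock frame when locked, -109.5 when out. Dock 2.
- nest_1 (a point): centre of the nest floor on the drawer (dock x -19 mm when locked, -69 when out; z 13 mm), axes as the dock. Nest inside 34 (x) by 38 mm (y), rim 3 thick and 7 mm high; the module starts in it.
- nest_2 (a point): centre of the nest floor on the drawer (dock x -19 mm when locked, -69 when out; z 13 mm), axes as the dock. Nest inside 34 (x) by 38 mm (y), rim 3 thick and 7 mm high; empty; the module's underside belongs here.
- spare_module: a small brown electronic module on four pins, loose on the worktop between and behind the docks; bystander, origin at its underside
- marker: felt marker, 131 mm long, 16 thick, loose on the worktop between the docks; bystander, origin under its middle, lying along its y
- calliper: digital calliper, 228 mm long, 15 high, loose to the left; bystander, origin at its underside

How it is judged:
On the way, in this order (a step that is already met when the one before it is completed fails the run):
1. the first drawer is sprung out with the module still in it (value of joint drawer_1 above 0.045 m and horizontal distance between module and nest_1 below 0.012 m), for 0.1 s.
2. the module sits released in the nest of the second drawer, which is still out (horizontal distance between module and nest_2 below 0.008 m and z of module in the frame of nest_2 between -0.004 and 0.004 m and angle between module's own z axis and vertical below 0.12 rad and value of joint drawer_2 above 0.03 m and contact force between the fingers and module below 0.2 N), for 0.1 s.
At the end, for the whole second after the job is handed in: drawer 2 is locked (within 3 mm of 0) with the module upright and at rest in its nest (within 8 mm of the nest's centre and 4 mm of its floor); drawer 1 is sprung out (more than 45 mm) (value of joint drawer_2 between -0.003 and 0.003 m and value of joint drawer_1 above 0.045 m and horizontal distance between module and nest_2 below 0.008 m and z of module in the frame of nest_2 between -0.004 and 0.004 m and angle between module's own z axis and vertical below 0.12 rad and linear speed of module below 0.02 m/s); the robot touches nothing.
It fails at once if the spare module is pushed more than 30 mm away (distance of spare_module from where it was at the start of the episode above 0.03 m).
It fails at once if the marker is pushed more than 30 mm away (distance of marker from where it was at the start of the episode above 0.03 m).
It fails at once if the calliper is pushed more than 30 mm away (distance of calliper from where it was at the start of the episode above 0.03 m).
It also fails if it takes over 64 s, if anything falls off the work surface, if the arm or the gripper's body presses on something with over 40 N, if the wrist force passes 120 N, or if a joint passes its speed limit or range.

### The arm

A 6-joint arm with a two-finger parallel gripper is mounted at the origin on a cart in front of the work surface, level with it; the furniture and walls round the work are solid. World frame = base frame: x ahead of the robot, y to its left, z up, the work surface at z = 0. Lengths are in m, angles in rad, forces in N, time in s.
With the tool pointing down it reaches from about 0.375 to 0.9 m from the base axis. Payload 3.1 kg.
Tool frame: the origin (TCP) lies at the centre of the arm's flange, where the gripper is bolted on; the fingertips stand 173 mm ahead of it and the grasp point (between the pads) lies 155 mm ahead of it; z points along the fingers, y is the line along which they close (so a half turn about z gives the same grasp; the last joint's range is limited). The gripper opens to 85 mm and grips with 20 to 120 N. Pads are 22 mm wide; open, the fingers measure 114 mm over their backs; the gripper's body (76 mm by 85 mm) begins 54 mm behind the grasp point. The pads swing forward as they close: fully open they stand 13 mm farther back than shut.
Start: joints at [1.161, 0.527, 1.433, -0, 1.181, -0.178], TCP at [0.143, 0.608, 0.405] pointing down, gripper open.
Joint ranges: [-3.08, 3.08], [-0.75, 2.2], [0.22, 2.44], [-1.43, 4.57], [0, 2.65], [-2.85, 2.85]. Speed limits (rad/s): [2.79, 2.79, 3.14, 3.14, 3.14, 3.14].

### API

Orientations are given as [roll, pitch, yaw] about the fixed x, y, z axes, in that order (R = Rz(yaw) Ry(pitch) Rx(roll)).
In Python, from bench import r gives the robot as it stands.
- The arm moves only by the tool servo_tool, never from a script. Its argument "deltas" is a list that holds one entry, the list of rows, each a list of 7 numbers: the shift along the tool's x, y, z in m, then the turn, a rotation vector about the tool's x, y, z in degrees, then the opening, from 0 (shut) to 1 (fully open). A call has exactly 10 rows; each row shifts and turns the commanded pose from where the row before left it, along the tool's axes as they then stand; what a row does not reach is not made up. A row lasts 1/12 s, in which the tool goes at most 41.7 mm and 7.16 degrees, less where a joint would pass 70% of its speed; a pose out of reach is approached as far as the arm can. A call with a gripper value outside its range is refused whole. The fingers move at their own pace and stop on an object; "squeeze" is the grip in N (left out, the last holds). Time passes only in rows, so rows that do not move let the fingers close, or fill a call up. It gives the time, the measured TCP pose, the force, the opening and the grip force at its end, in the units of the state.
- r.state(): the state, without advancing time (a new reading comes with each control period).
- r.camera(name): name is "side" or "top" or "wrist"; returns a dict with "frame" (480x640x3 uint8, blue, green, red), "range_z" (480x640 float32, m along the optical axis (not along the pixel's ray), 0 where there is no reading), "fx", "fy", "cx", "cy" (pixels), "R" (3x3) and "t" (3): a world point X has camera coordinates R X + t. Camera axes: x right, y down, z forward; pixel columns grow to the right and rows downward; lengths in m; the calibration is good to about 2 mm. The wrist camera is an equidistant fisheye: a pixel r from the principal point sees the ray r / f radians off the axis. A picture is of the moment at which its call begins.
- r.finish_job(): hands the job in; it is judged then, once.
The state is a dict: "t": time; "joint_positions": joint angles; "qd": joint speeds; "joint_efforts": joint torques, N m; "tcp_pos": TCP position; "ee_rot": TCP orientation; "wrist_force": force on the tool from outside, world axes, zero at the start; "torque": the same for the moment, N m; "opening": opening from 0.0 (shut) to 1.0 (fully open); "gripper_force": force on a finger pad.
Only numpy, scipy, OpenCV 4.12 (cv2) and the standard library are available. Lean on these libraries where they do the work, as an engineer would, in place of code of your own. Each camera call takes 0.05 s, during which the arm holds its last target. There are 200 camera calls.

## Working session

There is one attempt and no reset: what is moved stays moved. The work goes in short steps, Python scripts to look and compute and a tool call to move; the robot and the scene stay as the last step left them, time stands still between calls to the robot, and variables do not carry over. Pictures are saved under pics/ and viewed, at most 13 in all, crops included, and the job is handed in when it is done.

Besides the shell and the picture viewer there is one more tool, called by a JSON object that holds its "op" and its "data". servo_tool: Moves the arm, as the interface text tells. Its arguments: {"type":"object","properties":{"deltas":{"type":"array"},"squeeze":{"type":"number"}},"required":["deltas"]}

```bash
mkdir -p pics; ls
python3 - <<'E'
from bench import r
import cv2,numpy as np
for n in("top","side"):
    c=r.camera(n);np.savez(f"{n}.npz",**c);cv2.imwrite(f"pics/{n}1.png",c["frame"])
    print(n,c["fx"],c["cx"],c["cy"],np.round(-c["R"].T@c["t"],3))
print(r.state())
E
```

```text
pics
top 459.77540211788744 321.0015940742485 244.7457678795136 [0.354 0.166 1.058]
side 480.4081197194465 322.02175298408724 246.25405522809666 [0.751 0.66  0.914]
{'t': 0.1, 'joint_positions': array([ 1.16149618e+00,  5.28342672e-01,  1.43377329e+00, -2.57245702e-05,
        1.18139471e+00, -1.78498851e-01]), 'qd': array([ 0.00108924, -0.001796  , -0.00347412,  0.00045606, -0.00087416,
        0.00095554]), 'joint_efforts': array([ 3.94882973e-04, -4.43304133e+01, -1.78586680e+01, -2.28289182e-04,
        3.92262067e-03, -1.00360143e-05]), 'tcp_pos': array([0.14282068, 0.60814204, 0.40385019]), 'ee_rot': array([-3.13970089e+00, -3.17145937e-04,  2.91080084e+00]), 'wrist_force': array([-0.43709393, -0.29846433,  0.28098611]), 'torque': array([ 0.0374672 ,  0.01483503, -0.01218154]), 'gripper_force': 0.0, 'opening': 1.0012321080153823}
```

View pics/top1.png

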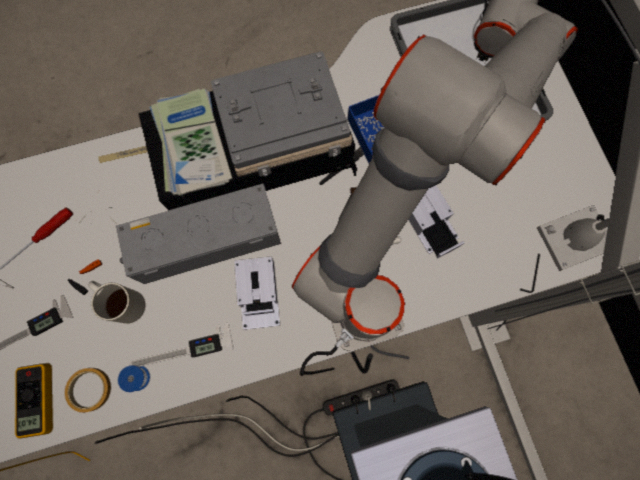

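View pics/side1.png

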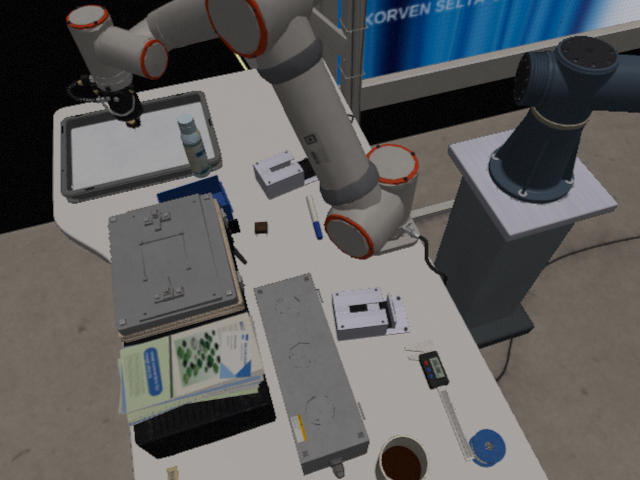

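The blue arm on the cart is ours, and the large orange-ringed arm is a static obstacle. The locked dock (dock 1) is at top (260,290) and side (365,315). Dock 2, with its drawer out, is at top (435,225), partly hidden. Next I'll measure them.

```bash
cat > h.py <<'E'
import numpy as np,cv2
def load(n): return dict(np.load(n+".npz"))
def cloud(c):
    v,u=np.mgrid[:480,:640];z=c["range_z"]
    P=np.stack([(u-c["cx"])/c["fx"]*z,(v-c["cy"])/c["fy"]*z,z],-1)
    X=(P-c["t"])@c["R"]; X[z==0]=np.nan
    return X
def proj(c,X):
    p=c["R"]@np.array(X)+c["t"];return p[0]/p[2]*c["fx"]+c["cx"],p[1]/p[2]*c["fy"]+c["cy"]
def ortho(c,x0,x1,y0,y1,s=1000):
    # map: rows down = -x, cols right = -y ; highest point per cell
    X=cloud(c).reshape(-1,3);f=c["frame"].reshape(-1,3)
    k=(X[:,0]>x0)&(X[:,0]<x1)&(X[:,1]>y0)&(X[:,1]<y1);return X[k],f[k]
E
python3 - <<'E'
from h import *
for n,pts in(("top",[(260,290),(262,264),(435,225),(430,205),(440,245),(375,305),(400,150),(340,230)]),("side",[(365,315),(395,310),(280,172),(305,168),(260,227),(315,215),(433,370),(350,240),(320,120)])):
    c=load(n);X=cloud(c)
    print(n,"tcp px",np.round(proj(c,[.143,.608,.405])),"base",np.round(proj(c,[0,0,0])))
    for u,v in pts: print((u,v),np.round(np.nanmedian(X[v-1:v+2,u-1:u+2].reshape(-1,3),0),3))
    k=(np.abs(X[...,2]-.054)<.004)
    # dock roofs
    m=k.astype(np.uint8);nn,l,s,ce=cv2.connectedComponentsWithStats(m)
    for i in range(1,nn):
        if s[i,4]>150:
            q=X[l==i][:,:2];rc=cv2.minAreaRect(q.astype(np.float32));print("roof",s[i],np.round(rc[0],3),np.round(rc[1],3),round(rc[2],1),round(np.median(X[l==i][:,2]),4))
    I=c["frame"]
    for j,(u,v) in enumerate([(260,290),(430,215)] if n=="top" else [(370,310),(290,175)]):
        cv2.imwrite(f"{n}c{j}.png",cv2.resize(I[v-50:v+50,u-67:u+67],None,fx=3,fy=3,interpolation=cv2.INTER_CUBIC))
a=[np.vstack([cv2.imread(f"{n}c{j}.png") for j in(0,1)]) for n in("top","side")]
cv2.imwrite("pics/crops.png",cv2.resize(np.hstack(a),(800,600)))
E
```

```text
top tcp px [ 20. 643.] base [446. 503.]
(260, 290) [0.534 0.249 0.055]
(262, 264) [0.589 0.229 0.056]
(435, 225) [ 0.569 -0.184  0.015]
(430, 205) [ 0.623 -0.193  0.006]
(440, 245) [ 0.519 -0.176  0.019]
(375, 305) [0.417 0.041 0.215]
(400, 150) [ 0.585 -0.017  0.488]
(340, 230) [0.551 0.07  0.296]
roof [426 185  28  35 426] [ 0.611 -0.199] [0.078 0.036] 11.5 0.0555
roof [413 200  22  30 317] [ 0.593 -0.151] [0.063 0.035] 10.6 0.0554
roof [ 235  256   41   49 1324] [0.559 0.253] [0.084 0.1  ] 79.3 0.0554
side tcp px [827. 326.] base [529. 171.]
(365, 315) [0.555 0.275 0.055]
(395, 310) [0.479 0.263 0.004]
(280, 172) [ 0.615 -0.151  0.054]
(305, 168) [ 0.544 -0.183  0.012]
(260, 227) [ 0.699 -0.023  0.027]
(315, 215) [ 0.565 -0.025  0.015]
(433, 370) [0.463 0.407 0.014]
(350, 240) [0.541 0.143 0.128]
(320, 120) [0.567 0.042 0.359]
roof [  0  33  72  16 182] [ 1.199 -0.939] [0.018 0.215] 89.4 0.0542
roof [253 150  51  37 922] [ 0.615 -0.168] [0.101 0.088] 10.8 0.0537
roof [159 176  60  22 152] [ 0.835 -0.175] [0.146 0.008] 5.5 0.0537
roof [ 333  287   56   44 1651] [0.559 0.257] [0.086 0.1  ] 79.4 0.054
```

View pics/crops.png

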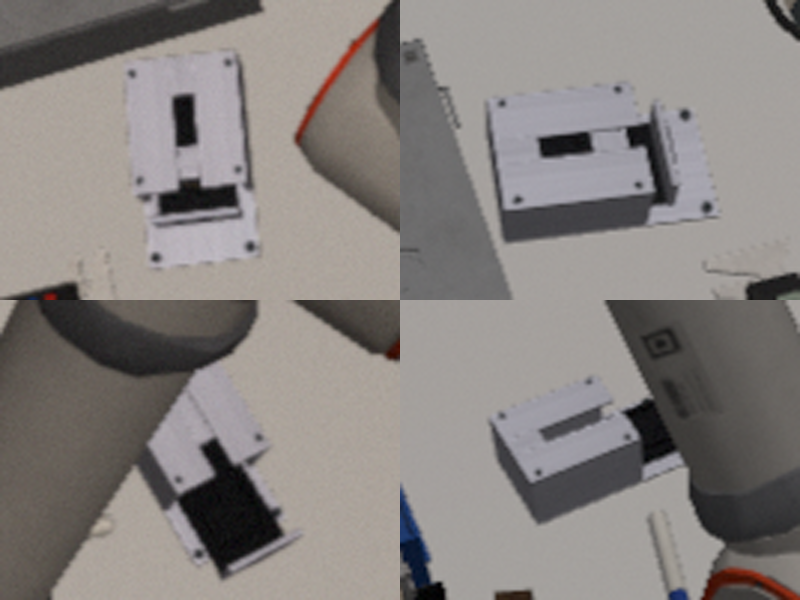

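Run:
```python
from h import *
c=np.vstack([cloud(load(n)).reshape(-1,3) for n in("top","side")])
c=c[~np.isnan(c[:,0])]
xs=np.arange(.25,.8,.05);ys=np.arange(.3,-.45,-.05)
print("y    ",*["%7.2f"%y for y in ys])
for x in xs[::-1]:
    o=[]
    for y in ys:
        k=c[(abs(c[:,0]-x)<.025)&(abs(c[:,1]-y)<.025)&(c[:,2]>.07)][:,2]
        o.append("%3d/%3d"%(k.min()*1e3,k.max()*1e3) if len(k)>3 else "   .   ")
    print("%.2f"%x,*o)
for n in("top","side"):
    X=cloud(load(n));m=(abs(X[...,2]-.0545)<.004)&(X[...,0]>.5)&(X[...,0]<.7)&(abs(X[...,1])<.32)
    for s in(1,-1):
        q=X[m&(s*X[...,1]>.09)][:,:2];a=np.deg2rad(-10.6*s);d=np.array([np.cos(a),np.sin(a)]);p=np.array([-d[1],d[0]])
        print(n,s,"x lim",np.round(np.percentile(q@d,[.5,1,99,99.5]),4),"y lim",np.round(np.percentile(q@p,[.5,1,99,99.5]),4))
# front plate tops z~40
    for s in(1,-1):
        m=(abs(X[...,2]-.038)<.005)&(X[...,0]>.42)&(X[...,0]<.53)&(abs(X[...,1]-(.265 if s>0 else -.19))<.05)
        if m.sum()>5: print("plate",m.sum(),np.round(np.median(X[m],0),3),np.round(np.min(X[m],0),3),np.round(np.max(X[m],0),3))
```

```text
y        0.30    0.25    0.20    0.15    0.10    0.05    0.00   -0.05   -0.10   -0.15   -0.20   -0.25   -0.30   -0.35   -0.40
0.75  70/137  70/139  70/149  70/151  70/143  70/140  70/153  70/134    .       .       .     85/439 317/438 302/424 338/390
0.70 100/112 100/114 101/113 101/107    .       .       .    453/574 473/570    .    383/487 349/484 348/460 373/426 365/374
0.65  70/112  70/113  70/112    .       .       .    381/571 393/579 554/579 492/565 483/526 437/495 407/461    .       .   
0.60    .       .       .       .    102/144 195/399 279/560 490/579 564/580 527/574 474/532 452/494    .       .       .   
0.55    .       .       .     70/192  71/297 141/399 356/491 338/568 432/577 546/568 543/553    .       .       .       .   
0.50    .       .     99/156  75/193 180/285 228/357 198/384 327/381 477/559 535/564    .       .       .       .       .   
0.45    .       .       .    104/183 141/241 207/246 206/229    .       .       .       .       .       .       .       .   
0.40    .       .       .    112/136  70/216 129/218 200/218    .       .       .       .       .  
[... 241 characters left out ...]
      .       .       .     70/285
0.25    .       .       .       .       .       .       .       .       .       .       .       .       .       .       .   
top 1 x lim [0.4532 0.4536 0.5858 0.5887] y lim [0.309  0.3101 0.3968 0.4154]
top -1 x lim [0.5247 0.5249 0.6006 0.602 ] y lim [-0.3243 -0.3239 -0.2407 -0.2404]
plate 95 [0.493 0.264 0.04 ] [0.485 0.217 0.033] [0.529 0.299 0.043]
plate 72 [ 0.501 -0.192  0.04 ] [ 0.494 -0.225  0.034] [ 0.511 -0.161  0.043]
side 1 x lim [0.4527 0.4531 0.5512 0.5516] y lim [0.3136 0.3142 0.3972 0.3975]
side -1 x lim [0.5249 0.5254 0.6235 0.6237] y lim [-0.3211 -0.3202 -0.2359 -0.2355]
plate 128 [0.494 0.274 0.039] [0.485 0.238 0.033] [0.529 0.307 0.043]
```

{"op": "servo_tool", "data": {"deltas": [[[0,0,0,0,0,-2.6,0],[-0.019,-0.0142,0.0055,0,0,0,0],[-0.019,-0.0142,0.0055,0,0,0,0],[-0.019,-0.0142,0.0055,0,0,0,0],[-0.019,-0.0142,0.0055,0,0,0,0],[-0.019,-0.0142,0.0055,0,0,0,0],[-0.019,-0.0142,0.0055,0,0,0,0],[-0.019,-0.0142,0.0055,0,0,0,0],[-0.019,-0.0142,0.0055,0,0,0,0],[-0.019,-0.0142,0.0055,0,0,0,0]]]}}

```text
t: 0.93
tcp_pos: [0.2879, 0.4503, 0.3547]
ee_rot: [-3.141, -0.0, 2.956]
wrist_force: [0.3, 1.0, -0.5]
opening: 0.003
gripper_force: 0.0
```

{"op": "servo_tool", "data": {"deltas": [[[-0.019,-0.0142,0.0055,0,0,0,0],[-0.019,-0.0142,0.0055,0,0,0,0],[-0.019,-0.0142,0.0055,0,0,0,0],[-0.019,-0.0142,0.0055,0,0,0,0],[-0.019,-0.0142,0.0055,0,0,0,0],[-0.019,-0.0142,0.0055,0,0,0,0],[-0.019,-0.0142,0.0055,0,0,0,0],[-0.019,-0.0142,0.0055,0,0,0,0],[-0.019,-0.0142,0.0055,0,0,0,0],[-0.0145,-0.0148,0.0055,0,0,0,0]]]}}

```text
t: 1.77
tcp_pos: [0.4448, 0.2759, 0.2998]
ee_rot: [3.141, 0.001, 2.956]
wrist_force: [1.5, 0.7, -0.1]
opening: 0.003
gripper_force: 0.0
```

```bash
cat >> h.py <<'E'
D={1:(-10.6,.493,.3535),2:(10.8,.565,-.2803)}
def rel(s,k):
    a=np.deg2rad(D[k][0]);x,y,z=s["tcp_pos"]
    u=x*np.cos(a)+y*np.sin(a);v=-x*np.sin(a)+y*np.cos(a)
    print("t%.1f dock%d TCP x %.1f y %.1f z %.1f mm"%(s["t"],k,1e3*(u-D[k][1]),1e3*(v-D[k][2]),1e3*z),"rpy",np.round(np.rad2deg(s["ee_rot"]),1),"F",np.round(s["wrist_force"],1),"op %.2f gf %.1f"%(s["opening"],s["gripper_force"]),"q",np.round(s["joint_positions"],2))
E
python3 - <<'E'
from h import *;from bench import r
rel(r.state(),1)
c=r.camera("wrist");np.savez("wrist.npz",**c);cv2.imwrite("pics/w1.png",c["frame"])
E
```

```text
t1.8 dock1 TCP x -106.5 y -0.4 z 299.8 mm rpy [180.    0.  169.3] F [ 1.5  0.7 -0.1] op 0.00 gf 0.0 q [ 0.34  0.55  1.78 -0.    0.81 -1.04]
```

View pics/w1.png

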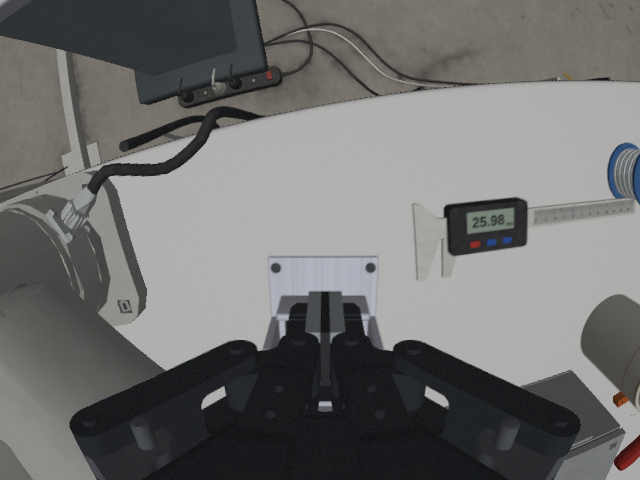

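The wrist view shows dock 1's base-plate holes at (276,268) and (371,268) with the fingers at column 325, so I'm centred laterally. Next I'll descend and then advance.

{"op": "servo_tool", "data": {"deltas": [[[0,0,0.015,0,0,0,0],[0,0,0.016,0,0,0,0],[0,0,0.016,0,0,0,0],[0,0,0.016,0,0,0,0],[0,0,0.016,0,0,0,0],[0,0,0.016,0,0,0,0],[0,0,0.015,0,0,0,0],[-0.009,0,0,0,0,0,0],[-0.009,0,0,0,0,0,0],[-0.008,0,0,0,0,0,0]]]}}

```text
t: 2.65
tcp_pos: [0.4706, 0.2723, 0.1908]
ee_rot: [3.141, 0.002, 2.956]
wrist_force: [0.3, 0.0, -0.3]
opening: 0.003
gripper_force: 0.0
```

{"op": "servo_tool", "data": {"deltas": [[[-0.003,0,0,0,0,0,0],[-0.003,0,0,0,0,0,0],[-0.002,0,0,0,0,0,0],[-0.002,0,0,0,0,0,0],[-0.002,0,0,0,0,0,0],[-0.001,0,0,0,0,0,0],[-0.001,0,0,0,0,0,0],[-0.001,0,0,0,0,0,0],[-0.001,0,0,0,0,0,0],[0,0,0,0,0,0,0]]]}}

```text
t: 3.48
tcp_pos: [0.4836, 0.2692, 0.1901]
ee_rot: [-3.14, -0.003, 2.957]
wrist_force: [-4.3, 1.1, 3.9]
opening: 0.0
gripper_force: 2.3
```

Run:
```python
from h import *;from bench import r
rel(r.state(),1)
```

```text
t3.5 dock1 TCP x -67.1 y 0.1 z 190.1 mm rpy [-179.9   -0.2  169.4] F [-4.3  1.1  3.9] op 0.00 gf 2.3 q [ 0.31  0.77  1.75  0.    0.62 -1.08]
```

{"op": "servo_tool", "data": {"deltas": [[[-0.001,0,0,0,0,0,0],[-0.001,0,0,0,0,0,0],[-0.001,0,0,0,0,0,0],[-0.001,0,0,0,0,0,0],[-0.001,0,0,0,0,0,0],[-0.001,0,0,0,0,0,0],[-0.001,0,0,0,0,0,0],[-0.001,0,0,0,0,0,0],[0,0,0,0,0,0,0],[0,0,0,0,0,0,0]]]}}

```text
t: 4.32
tcp_pos: [0.4916, 0.2677, 0.1901]
ee_rot: [-3.141, -0.002, 2.956]
wrist_force: [-4.4, 0.8, 4.5]
opening: 0.003
gripper_force: 2.5
```

Still moving freely at about 4.5 N, so I'll go on to the stop.

{"op": "servo_tool", "data": {"deltas": [[[-0.001,0,0,0,0,0,0],[-0.001,0,0,0,0,0,0],[-0.001,0,0,0,0,0,0],[-0.001,0,0,0,0,0,0],[0,0,0,0,0,0,0],[0,0,0,0,0,0,0],[0,0,0,0,0,0,0],[0,0,0,0,0,0,0],[0,0,0,0,0,0,0],[0,0,0,0,0,0,0]]]}}

```text
t: 5.15
tcp_pos: [0.4933, 0.2674, 0.19]
ee_rot: [-3.139, -0.008, 2.956]
wrist_force: [-9.4, 4.7, 7.6]
opening: -0.003
gripper_force: 5.5
```

{"op": "servo_tool", "data": {"deltas": [[[0.006,0,0,0,0,0,0],[0.01,0,0,0,0,0,0],[0.011,0,0,0,0,0,0],[0.011,0,0,0,0,0,0],[0.011,0,0,0,0,0,0],[0.011,0,0,0,0,0,0],[0.01,0,0,0,0,0,0],[0.01,0,0,0,0,0,0],[0,0,-0.02,0,0,0,0.6],[0,0,-0.025,0,0,0,0.6]]]}}

```text
t: 5.98
tcp_pos: [0.416, 0.2817, 0.2341]
ee_rot: [-3.139, -0.005, 2.957]
wrist_force: [-0.9, 0.5, 0.4]
opening: 0.274
gripper_force: 0.0
```

{"op": "servo_tool", "data": {"deltas": [[[0,0,-0.02,0,0,0,0.6],[0,0,-0.02,0,0,0,0.6],[0,0,-0.015,0,0,0,0.6],[0,0,-0.01,0,0,0,0.6],[0,0,0,0,0,0,0.6],[0,0,0,0,0,0,0.6],[0,0,0,0,0,0,0.6],[0,0,0,0,0,0,0.6],[0,0,0,0,0,0,0.6],[0,0,0,0,0,0,0.6]]]}}

```text
t: 6.82
tcp_pos: [0.4178, 0.2816, 0.2994]
ee_rot: [-3.141, -0.001, 2.956]
wrist_force: [-0.6, 0.1, -0.2]
opening: 0.602
gripper_force: 0.0
```

Run:
```python
from h import *;from bench import r
rel(r.state(),1)
out=[]
for n in("top","side"):
    c=r.camera(n);np.savez(n+"2.npz",**c);X=cloud(c);m=(abs(X[...,2]-.045)<.004)&(X[...,0]>.45)&(X[...,0]<.51)&(abs(X[...,1]-.27)<.035)
    q=np.median(X[m],0);s=dict(tcp_pos=q,t=0,ee_rot=np.zeros(3),wrist_force=np.zeros(3),opening=0,gripper_force=0,joint_positions=np.zeros(1));print(n,m.sum());rel(s,1)
    u,v=(265,300) if n=="top" else (395,310)
    out.append(cv2.resize(c["frame"][v-50:v+50,u-60:u+60],None,fx=3.3,fy=3.3,interpolation=2))
cv2.imwrite("pics/after.png",np.hstack(out))
```

```text
t6.8 dock1 TCP x -134.1 y 0.2 z 299.4 mm rpy [-1.799e+02 -1.000e-01  1.694e+02] F [-0.6  0.1 -0.2] op 0.60 gf 0.0 q [ 0.37  0.53  1.83 -0.    0.78 -1.01]
top 20
t0.0 dock1 TCP x -62.0 y -15.0 z 45.0 mm rpy [0. 0. 0.] F [0. 0. 0.] op 0.00 gf 0.0 q [0.]
side 170
t0.0 dock1 TCP x -69.0 y 2.0 z 44.7 mm rpy [0. 0. 0.] F [0. 0. 0.] op 0.00 gf 0.0 q [0.]
```

View pics/after.png

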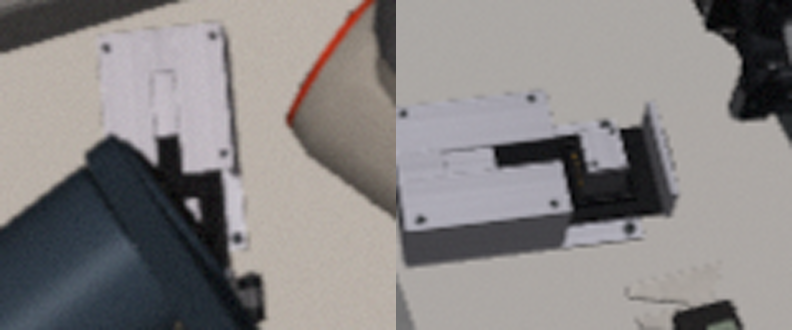

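The side crop shows drawer 1 out, with the module upright in its nest at dock x -69. Next I'll grasp it.

{"op": "servo_tool", "data": {"deltas": [[[-0.015,0,0,0,0,0,0.6],[-0.018,0,0,0,0,0,0.6],[-0.018,0,0,0,0,0,0.6],[-0.0141,0,0.002,0,0,0,0.6],[0,0,0.013,0,0,0,0.6],[0,0,0.013,0,0,0,0.6],[0,0,0.013,0,0,0,0.6],[0,0,0.013,0,0,0,0.6],[0,0,0,0,0,0,0.6],[0,0,0,0,0,0,0.6]]]}}

```text
t: 7.75
tcp_pos: [0.4817, 0.2696, 0.2455]
ee_rot: [-3.141, -0.002, 2.956]
wrist_force: [0.1, -0.1, 1.0]
opening: 0.6
gripper_force: 0.0
```

Run:
```python
from h import *;from bench import r
rel(r.state(),1)
c=r.camera("wrist");cv2.imwrite("pics/w2.png",c["frame"][180:480,120:520]);
```

```text
t7.8 dock1 TCP x -69.1 y 0.1 z 245.5 mm rpy [-1.799e+02 -1.000e-01  1.694e+02] F [ 0.1 -0.1  1. ] op 0.60 gf 0.0 q [ 0.31  0.67  1.74  0.    0.74 -1.08]
```

View pics/w2.png

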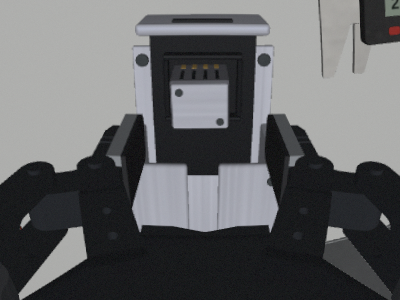

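The module top spans crop columns 171–228, centred between the fingers. I'll descend and grip.

{"op": "servo_tool", "data": {"deltas": [[[0,0,0.013,0,0,0,0.6],[0,0,0.013,0,0,0,0.6],[0,0,0.013,0,0,0,0.6],[0,0,0.0115,0,0,0,0.6],[0,0,0,0,0,0,0.6],[0,0,0,0,0,0,0.25],[0,0,0,0,0,0,0.25],[0,0,0,0,0,0,0.25],[0,0,0,0,0,0,0.25],[0,0,0,0,0,0,0.25]]], "squeeze": 30}}

```text
t: 8.63
tcp_pos: [0.4822, 0.2698, 0.1964]
ee_rot: [3.141, 0.001, 2.956]
wrist_force: [-0.3, -0.4, 2.0]
opening: 0.346
gripper_force: 31.8
```

Run:
```python
from h import *;from bench import r
rel(r.state(),1)
c=r.camera("wrist");cv2.imwrite("pics/w3.png",c["frame"][180:480,120:520]);
```

```text
t8.6 dock1 TCP x -68.7 y 0.4 z 196.4 mm rpy [1.800e+02 1.000e-01 1.694e+02] F [-0.3 -0.4  2. ] op 0.35 gf 31.8 q [ 0.31  0.75  1.76  0.    0.63 -1.08]
```

View pics/w3.png

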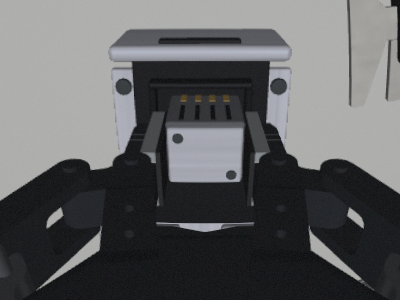

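Gripped: opening 0.346 is 29.4 mm, with 32 N. I'll lift and retract.

{"op": "servo_tool", "data": {"deltas": [[[0,0,-0.004,0,0,0,0.25],[0,0,-0.008,0,0,0,0.25],[0,0,-0.012,0,0,0,0.25],[0,0,-0.014,0,0,0,0.25],[0,0,-0.014,0,0,0,0.25],[0,0,-0.014,0,0,0,0.25],[0,0,-0.014,0,0,0,0.25],[0,0,-0.012,0,0,0,0.25],[0,0,-0.008,0,0,0,0.25],[0,0,-0.004,0,0,0,0.25]]]}}

```text
t: 9.52
tcp_pos: [0.4821, 0.2698, 0.3017]
ee_rot: [3.14, 0.003, 2.956]
wrist_force: [0.4, -0.1, -1.3]
opening: 0.339
gripper_force: 31.5
```

{"op": "servo_tool", "data": {"deltas": [[[0.0074,-0.0105,-0.018,0,0,0,0.25],[0.0074,-0.0105,-0.018,0,0,0,0.25],[0.0074,-0.0105,-0.018,0,0,0,0.25],[0.0074,-0.0105,-0.018,0,0,0,0.25],[0.0074,-0.0105,-0.018,0,0,0,0.25],[0.0074,-0.0105,-0.018,0,0,0,0.25],[0.0074,-0.0105,-0.018,0,0,0,0.25],[0.0074,-0.0105,-0.018,0,0,0,0.25],[0.0074,-0.0105,-0.018,0,0,0,0.25],[0.0074,-0.0105,-0.018,0,0,0,0.25]]]}}

```text
t: 10.35
tcp_pos: [0.3888, 0.1797, 0.4804]
ee_rot: [-3.141, -0.001, 2.956]
wrist_force: [-0.2, -0.9, -1.5]
opening: 0.345
gripper_force: 31.5
```

Run:
```python
from h import *;from bench import r
rel(r.state(),1)
c=r.camera("side");cv2.imwrite("pics/s3.png",c["frame"]);
```

```text
t10.3 dock1 TCP x -143.9 y -105.4 z 480.4 mm rpy [-1.800e+02 -1.000e-01  1.694e+02] F [-0.2 -0.9 -1.5] op 0.34 gf 31.5 q [ 0.17  0.16  1.79 -0.    1.19 -1.21]
```

View pics/s3.png

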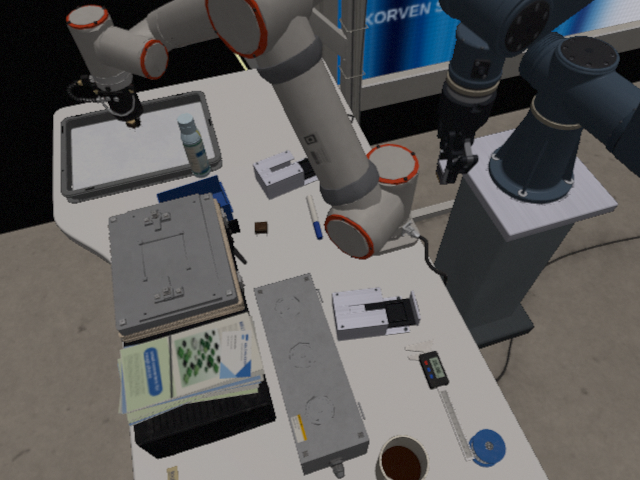

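Drawer 1 is empty and out, the module hangs in the gripper at about (455,170), and the foreign arm is clear. I'll sweep across.

{"op": "servo_tool", "data": {"deltas": [[[-0.0029,-0.0157,0,0,0,0,0.25],[-0.0029,-0.0157,0,0,0,0,0.25],[-0.0029,-0.0157,0,0,0,0,0.25],[-0.0029,-0.0157,0,0,0,0,0.25],[-0.0029,-0.0157,0,0,0,0,0.25],[-0.0029,-0.0157,0,0,0,0,0.25],[-0.0029,-0.0157,0,0,0,0,0.25],[-0.0029,-0.0157,0,0,0,0,0.25],[-0.0029,-0.0157,0,0,0,0,0.25],[-0.0029,-0.0157,0,0,0,0,0.25]]]}}

```text
t: 11.23
tcp_pos: [0.3891, 0.0199, 0.4793]
ee_rot: [3.141, -0.001, 2.956]
wrist_force: [0.6, -0.9, -0.5]
opening: 0.341
gripper_force: 31.5
```

{"op": "servo_tool", "data": {"deltas": [[[-0.0029,-0.0157,0,0,0,0,0.25],[-0.0029,-0.0157,0,0,0,0,0.25],[-0.0029,-0.0157,0,0,0,0,0.25],[-0.0029,-0.0157,0,0,0,0,0.25],[-0.0029,-0.0157,0,0,0,0,0.25],[-0.0029,-0.0157,0,0,0,0,0.25],[-0.0029,-0.0157,0,0,0,0,0.25],[-0.0029,-0.0157,0,0,0,0,0.25],[-0.0029,-0.0157,0,0,0,0,0.25],[-0.0029,-0.0157,0,0,0,0,0.25]]]}}

```text
t: 12.07
tcp_pos: [0.3887, -0.1398, 0.4792]
ee_rot: [3.141, -0.001, 2.956]
wrist_force: [-0.2, 0.1, -0.0]
opening: 0.346
gripper_force: 31.5
```

{"op": "servo_tool", "data": {"deltas": [[[0,0,0.022,0,0,-2.14,0.25],[0,0,0.022,0,0,-2.14,0.25],[0,0,0.022,0,0,-2.14,0.25],[0,0,0.022,0,0,-2.14,0.25],[0,0,0.022,0,0,-2.14,0.25],[0,0,0.022,0,0,-2.14,0.25],[0,0,0.022,0,0,-2.14,0.25],[0,0,0.022,0,0,-2.14,0.25],[0,0,0.022,0,0,-2.14,0.25],[0,0,0.022,0,0,-2.14,0.25]]]}}

```text
t: 12.9
tcp_pos: [0.389, -0.1391, 0.2585]
ee_rot: [-3.142, 0.0, -2.952]
wrist_force: [1.0, -0.2, -0.6]
opening: 0.342
gripper_force: 31.5
```

Run:
```python
from h import *;from bench import r
rel(r.state(),2)
```

```text
t12.9 dock2 TCP x -209.0 y 70.8 z 258.5 mm rpy [-180.     0.  -169.1] F [ 1.  -0.2 -0.6] op 0.34 gf 31.5 q [-0.62  0.54  2.08  0.    0.52 -2.38]
```

{"op": "servo_tool", "data": {"deltas": [[[-0.006,-0.004,0,0,0,0,0.25],[-0.0115,-0.0075,0,0,0,0,0.25],[-0.0115,-0.0075,0,0,0,0,0.25],[-0.0115,-0.0075,0,0,0,0,0.25],[-0.0115,-0.0075,0,0,0,0,0.25],[-0.0115,-0.0075,0,0,0,0,0.25],[-0.0115,-0.0075,0,0,0,0,0.25],[-0.0115,-0.0075,0,0,0,0,0.25],[-0.0115,-0.0075,0,0,0,0,0.25],[-0.011,-0.0068,0,0,0,0,0.25]]]}}

```text
t: 13.73
tcp_pos: [0.5107, -0.1888, 0.261]
ee_rot: [-3.14, 0.001, -2.955]
wrist_force: [-0.5, -0.2, -1.4]
opening: 0.347
gripper_force: 31.4
```

Run:
```python
from h import *;from bench import r
s=r.state();rel(s,2)
c=r.camera("wrist");np.savez("w4.npz",**c);cv2.imwrite("pics/w4.png",c["frame"])
# fisheye cloud -> dock2 frame
v,u=np.mgrid[:480,:640];dx,dy=u-c["cx"],v-c["cy"];rr=np.hypot(dx,dy)+1e-9;th=rr/c["fx"]
t=np.tan(th);z=c["range_z"];P=np.stack([dx/rr*t*z,dy/rr*t*z,z],-1);X=(P-c["t"])@c["R"];X[(z==0)|(th>1.4)]=np.nan
a=np.deg2rad(10.8);U=X[...,0]*np.cos(a)+X[...,1]*np.sin(a)-D[2][1];V=-X[...,0]*np.sin(a)+X[...,1]*np.cos(a)-D[2][2];Z=X[...,2]
for nm,m in(("plate",(abs(Z-.040)<.003)&(abs(U+.105)<.02)&(abs(V)<.05)),("roof",(abs(Z-.054)<.003)&(U>-.06)&(U<.08)&(abs(V)<.06)),("base",(abs(Z-.004)<.002)&(abs(U+.08)<.03)&(abs(V)<.06)),("module",(abs(Z-.107)<.006)&(abs(U+.1)<.03)&(abs(V)<.03)),("rim",(abs(Z-.02)<.0025)&(abs(U+.07)<.04)&(abs(V)<.03))):
    if m.sum(): print(nm,m.sum(),np.round(np.percentile(U[m],[2,50,98])*1e3,1),np.round(np.percentile(V[m],[2,50,98])*1e3,1),np.round(np.median(Z[m])*1e3,1))
    if nm=="plate" and m.sum(): print("plate yaw err deg",np.rad2deg(np.polyfit(V[m],U[m],1)[0]))
```

```text
t13.7 dock2 TCP x -98.8 y -0.9 z 261.0 mm rpy [-1.799e+02  1.000e-01 -1.693e+02] F [-0.5 -0.2 -1.4] op 0.35 gf 31.4 q [-0.56  0.63  1.75  0.    0.75 -2.32]
plate 1411 [-114.1 -110.9 -107.5] [-36.7  -6.   25. ] 40.5
plate yaw err deg 0.12954377841347692
roof 2410 [-43.6 -29.4 -15.9] [-31.3   4.7  25. ] 55.0
base 1142 [-105.5  -79.5  -60.2] [-55.7 -37.   56.6] 4.6
module 6104 [-113.6 -106.2  -89.6] [-26.7  -2.8  21.8] 110.2
rim 475 [-93.  -91.5 -82.2] [-27.3  -9.5  15.4] 20.5
```

View pics/w4.png

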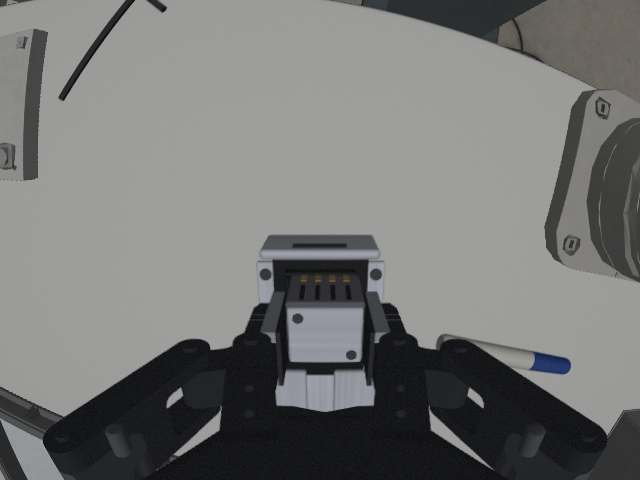

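Run:
```python
from h import *
c=load("w4")
v,u=np.mgrid[:480,:640];dx,dy=u-c["cx"],v-c["cy"];rr=np.hypot(dx,dy)+1e-9;th=rr/c["fx"]
z=c["range_z"];t=np.tan(th);P=np.stack([dx/rr*t*z,dy/rr*t*z,z],-1);X=(P-c["t"])@c["R"]
a=np.deg2rad(10.8);U=X[...,0]*np.cos(a)+X[...,1]*np.sin(a)-D[2][1];V=-X[...,0]*np.sin(a)+X[...,1]*np.cos(a)-D[2][2];Z=X[...,2]
m=np.zeros_like(z,bool);m[300:368,284:368]=1
g=m&(abs(Z-np.median(Z[m]))<.003)&(c["frame"].min(-1)>80)
f=lambda A,k:np.round(np.percentile(A[k],[1,50,99])*1e3,1)
print("module",g.sum(),f(U,g),f(V,g),f(Z,g))
g=(abs(Z-.0405)<.003)&(abs(U+.111)<.012)&(abs(V)<.06);print("plate",f(U,g),f(V,g))
for col,row in((265,274),(376,274)): print("hole",np.round(np.array([U,V,Z])[:,row,col]*1e3,1))
print("cam centre in tool-ish", np.round(-c["R"].T@c["t"],4),c["cx"],c["cy"])
```

```text
module 4002 [-112.5 -101.9  -88.9] [-16.6  -2.8  10.7] [108.3 110.4 111.7]
plate [-113.9 -110.7 -107.4] [-37.6  -6.   25.9]
hole [-85.7 -41.8   7.8]
hole [-85.4  30.2   7.4]
cam centre in tool-ish [ 0.4389 -0.2044  0.2309] 324.7236322402606 243.84567889203626
```

Wrist view: the module top is centred at column 325.5, while dock 2's plate and holes are centred at column 320. So the nest lies about 28 mm ahead and 2.8 mm to the -y side. I'll go over it, lower to just above the rim and check again.

{"op": "servo_tool", "data": {"deltas": [[[-0.007,-0.001,0,0,0,0,0.25],[-0.01,-0.001,0,0,0,0,0.25],[-0.011,-0.0008,0,0,0,0,0.25],[0,0,0.01,0,0,0,0.25],[0,0,0.012,0,0,0,0.25],[0,0,0.012,0,0,0,0.25],[0,0,0.01,0,0,0,0.25],[0,0,0.006,0,0,0,0.25],[0,0,0.002,0,0,0,0.25],[0,0,0,0,0,0,0.25]]]}}

```text
t: 14.62
tcp_pos: [0.5368, -0.1858, 0.2066]
ee_rot: [3.14, -0.002, -2.954]
wrist_force: [0.0, -0.2, -1.3]
opening: 0.348
gripper_force: 31.5
```

Run:
```python
from h import *;from bench import r
s=r.state();rel(s,2)
c=r.camera("wrist");np.savez("w5.npz",**c);cv2.imwrite("pics/w5.png",cv2.resize(c["frame"][220:420,200:450],None,fx=3,fy=3,interpolation=2))
v,u=np.mgrid[:480,:640];dx,dy=u-c["cx"],v-c["cy"];rr=np.hypot(dx,dy)+1e-9;th=rr/c["fx"]
z=c["range_z"];t=np.tan(th);P=np.stack([dx/rr*t*z,dy/rr*t*z,z],-1);X=(P-c["t"])@c["R"]
a=np.deg2rad(10.8);U=X[...,0]*np.cos(a)+X[...,1]*np.sin(a)-D[2][1];V=-X[...,0]*np.sin(a)+X[...,1]*np.cos(a)-D[2][2];Z=X[...,2]
f=lambda A,k:np.round(np.percentile(A[k],[1,50,99])*1e3,1)
m=np.zeros_like(z,bool);m[285:375,280:372]=1
g=m&(abs(Z-.058)<.004)&(c["frame"].min(-1)>80)
print("module",g.sum(),f(U,g),f(V,g),f(Z,g))
g=(abs(Z-.0405)<.003)&(abs(U+.109)<.012)&(abs(V)<.06);print("plate",f(U,g),f(V,g))
g=(abs(Z-.0205)<.002)&(abs(U+.092)<.008)&(abs(V)<.03)
if g.sum(): print("rim",g.sum(),f(U,g),f(V,g))
```

```text
t14.6 dock2 TCP x -72.5 y -2.8 z 206.6 mm rpy [ 1.799e+02 -1.000e-01 -1.692e+02] F [ 0.  -0.2 -1.3] op 0.35 gf 31.5 q [-0.53  0.75  1.71 -0.    0.68 -2.29]
module 3982 [-86.8 -76.1 -63.2] [-18.   -4.3   9.1] [54.4 56.  57.3]
plate [-113.6 -110.8 -107.4] [-36.9  -5.4  25.8]
rim 866 [-92.9 -91.2 -84.2] [-27.2  -5.5  15.7]
```

View pics/w5.png

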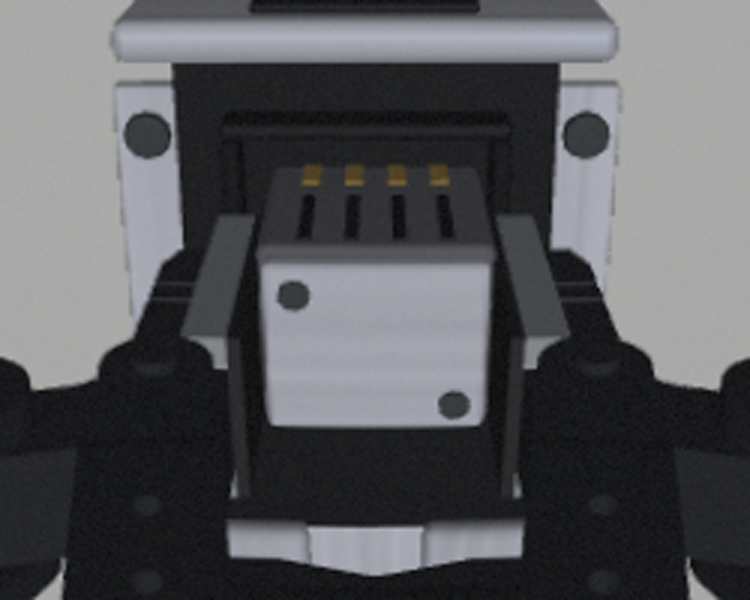

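Close view: the module's dock-frame y is about 1.2 mm off the rim centre and its x about 1.8 mm short. I'll correct that and lower it 9.5 mm.

{"op": "servo_tool", "data": {"deltas": [[[-0.0018,-0.0012,0,0,0,0,0.25],[0,0,0,0,0,0,0.25],[0,0,0.002,0,0,0,0.25],[0,0,0.002,0,0,0,0.25],[0,0,0.002,0,0,0,0.25],[0,0,0.0015,0,0,0,0.25],[0,0,0.001,0,0,0,0.25],[0,0,0.001,0,0,0,0.25],[0,0,0,0,0,0,0.25],[0,0,0,0,0,0,0.25]]]}}

```text
t: 15.5
tcp_pos: [0.5392, -0.1867, 0.1981]
ee_rot: [3.141, -0.0, -2.953]
wrist_force: [0.3, 0.3, -1.0]
opening: 0.346
gripper_force: 31.5
```

{"op": "servo_tool", "data": {"deltas": [[[0,0,0.0008,0,0,0,0.25],[0,0,0.0008,0,0,0,0.25],[0,0,0,0,0,0,0.25],[0,0,0,0,0,0,0.25],[0,0,0,0,0,0,0.42],[0,0,0,0,0,0,0.5],[0,0,0,0,0,0,0.55],[0,0,0,0,0,0,0.55],[0,0,0,0,0,0,0.55],[0,0,0,0,0,0,0.55]]]}}

```text
t: 16.33
tcp_pos: [0.5393, -0.1867, 0.1966]
ee_rot: [-3.142, 0.0, -2.954]
wrist_force: [0.0, 0.4, 0.9]
opening: 0.551
gripper_force: 0.0
```

{"op": "servo_tool", "data": {"deltas": [[[0,0,-0.003,0,0,0,0.55],[0,0,-0.006,0,0,0,0.55],[0,0,-0.01,0,0,0,0.55],[0,0,-0.012,0,0,0,0.55],[0,0,-0.012,0,0,0,0.55],[0,0,-0.012,0,0,0,0.55],[0,0,-0.008,0,0,0,0.55],[0,0,0,0,0,0,0.55],[0,0,0,0,0,0,0.55],[0,0,0,0,0,0,0.55]]]}}

```text
t: 17.17
tcp_pos: [0.5391, -0.1866, 0.2595]
ee_rot: [3.141, -0.0, -2.953]
wrist_force: [-0.3, -1.0, 0.3]
opening: 0.549
gripper_force: 0.0
```

Run:
```python
from h import *;from bench import r
s=r.state();rel(s,2)
c=r.camera("wrist");cv2.imwrite("pics/w6.png",cv2.resize(c["frame"][200:420,190:460],None,fx=2.5,fy=2.5,interpolation=2))
```

```text
t17.2 dock2 TCP x -70.4 y -4.0 z 259.5 mm rpy [ 180.    -0.  -169.2] F [-0.3 -1.   0.3] op 0.55 gf 0.0 q [-0.53  0.66  1.69 -0.    0.79 -2.29]
```

View pics/w6.png

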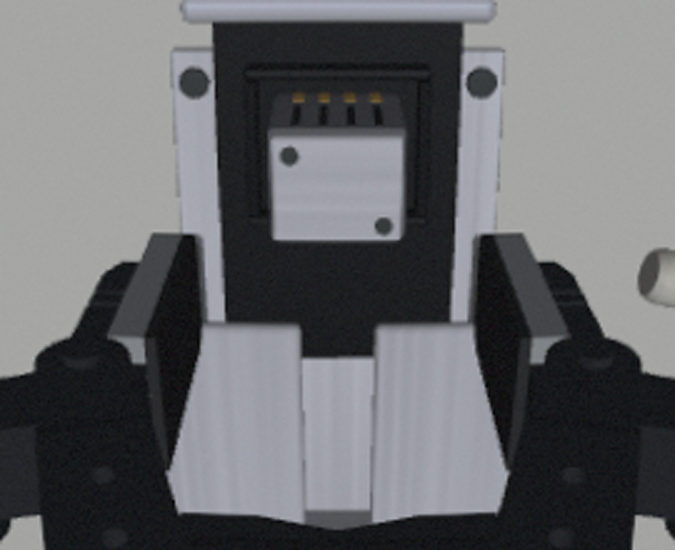

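The module sits upright and centred in nest 2. I'll retreat in front of the drawer, close the fingers and descend.

{"op": "servo_tool", "data": {"deltas": [[[0.01,0,0,0,0,0,0.55],[0.014,0,0,0,0,0,0.3],[0.014,0,0,0,0,0,0],[0.014,0,0,0,0,0,0],[0.014,0,0,0,0,0,0],[0.012,0,0,0,0,0,0],[0,0,0.01,0,0,0,0],[0,0,0.02,0,0,0,0],[0,0,0.02,0,0,0,0],[0,0,0.019,0,0,0,0]]]}}

```text
t: 18.05
tcp_pos: [0.4628, -0.2014, 0.1893]
ee_rot: [-3.141, 0.001, -2.954]
wrist_force: [1.2, -0.4, -0.2]
opening: -0.002
gripper_force: 0.0
```

{"op": "servo_tool", "data": {"deltas": [[[0,0,0,0,0,0,0],[-0.006,0,0,0,0,0,0],[-0.006,0,0,0,0,0,0],[-0.005,0,0,0,0,0,0],[-0.005,0,0,0,0,0,0],[-0.004,0,0,0,0,0,0],[-0.004,0,0,0,0,0,0],[-0.004,0,0,0,0,0,0],[-0.004,0,0,0,0,0,0],[-0.004,0,0,0,0,0,0]]]}}

```text
t: 18.88
tcp_pos: [0.5034, -0.1933, 0.191]
ee_rot: [3.141, -0.002, -2.953]
wrist_force: [-4.2, -3.6, 3.3]
opening: -0.001
gripper_force: 2.5
```

Run:
```python
from h import *;from bench import r
rel(r.state(),2)
```

```text
t18.9 dock2 TCP x -106.7 y -3.9 z 191.0 mm rpy [ 1.800e+02 -1.000e-01 -1.692e+02] F [-4.2 -3.6  3.3] op -0.00 gf 2.5 q [-0.57  0.75  1.79 -0.    0.6  -2.33]
```

{"op": "servo_tool", "data": {"deltas": [[[-0.004,0,0,0,0,0,0],[-0.004,0,0,0,0,0,0],[-0.004,0,0,0,0,0,0],[-0.004,0,0,0,0,0,0],[-0.004,0,0,0,0,0,0],[-0.004,0,0,0,0,0,0],[-0.004,0,0,0,0,0,0],[-0.004,0,0,0,0,0,0],[-0.003,0,0,0,0,0,0],[-0.002,0,0,0,0,0,0]]]}}

```text
t: 19.72
tcp_pos: [0.5396, -0.1865, 0.191]
ee_rot: [3.141, -0.003, -2.953]
wrist_force: [-4.5, -2.8, 3.4]
opening: -0.0
gripper_force: 2.6
```

{"op": "servo_tool", "data": {"deltas": [[[-0.0015,0,0,0,0,0,0],[-0.0015,0,0,0,0,0,0],[-0.001,0,0,0,0,0,0],[-0.001,0,0,0,0,0,0],[-0.001,0,0,0,0,0,0],[-0.001,0,0,0,0,0,0],[-0.001,0,0,0,0,0,0],[-0.001,0,0,0,0,0,0],[-0.001,0,0,0,0,0,0],[0,0,0,0,0,0,0]]]}}

```text
t: 20.55
tcp_pos: [0.5493, -0.1847, 0.191]
ee_rot: [3.141, -0.003, -2.953]
wrist_force: [-4.4, -2.1, 2.6]
opening: -0.0
gripper_force: 2.4
```

Run:
```python
from h import *;from bench import r
rel(r.state(),2)
```

```text
t20.6 dock2 TCP x -60.0 y -4.0 z 191.0 mm rpy [ 1.800e+02 -1.000e-01 -1.692e+02] F [-4.4 -2.1  2.6] op -0.00 gf 2.4 q [-0.52  0.78  1.69 -0.    0.68 -2.27]
```

{"op": "servo_tool", "data": {"deltas": [[[-0.001,0,0,0,0,0,0],[-0.001,0,0,0,0,0,0],[-0.001,0,0,0,0,0,0],[-0.001,0,0,0,0,0,0],[0,0,0,0,0,0,0],[0,0,0,0,0,0,0],[0,0,0,0,0,0,0],[0,0,0,0,0,0,0],[0,0,0,0,0,0,0],[0,0,0,0,0,0,0]]]}}

```text
t: 21.38
tcp_pos: [0.5508, -0.1845, 0.191]
ee_rot: [3.139, -0.01, -2.952]
wrist_force: [-12.4, -8.1, 8.4]
opening: -0.003
gripper_force: 7.1
```

It's at the stop with about 14 N. I'll withdraw, rise and inspect.

{"op": "servo_tool", "data": {"deltas": [[[0.004,0,0,0,0,0,0],[0.004,0,0,0,0,0,0],[0.006,0,0,0,0,0,0],[0.008,0,0,0,0,0,0],[0.01,0,0,0,0,0,0],[0.01,0,0,0,0,0,0],[0.01,0,0,0,0,0,0],[0.01,0,0,0,0,0,0],[0.01,0,0,0,0,0,0],[0.01,0,0,0,0,0,0]]]}}

```text
t: 22.22
tcp_pos: [0.4724, -0.1994, 0.1906]
ee_rot: [-3.142, 0.0, -2.954]
wrist_force: [0.1, 0.2, -0.5]
opening: -0.002
gripper_force: 0.0
```

{"op": "servo_tool", "data": {"deltas": [[[0,0,-0.01,0,0,0,0],[0,0,-0.015,0,0,0,0],[0,0,-0.015,0,0,0,0],[0,0,-0.015,0,0,0,0],[0,0,-0.015,0,0,0,0],[0,0,-0.015,0,0,0,0],[0,0,-0.01,0,0,0,0],[0,0,0,0,0,0,0],[0,0,0,0,0,0,0],[0,0,0,0,0,0,0]]]}}

```text
t: 23.05
tcp_pos: [0.4732, -0.1991, 0.2853]
ee_rot: [3.141, -0.0, -2.954]
wrist_force: [-0.6, 0.2, -0.8]
opening: -0.002
gripper_force: 0.0
```

Run:
```python
from h import *;from bench import r
s=r.state();rel(s,2)
o=[]
for n,us in(("side",[(290,175),(385,310)]),("top",[(435,215),(262,300)])):
    c=r.camera(n)
    o.append(np.hstack([cv2.resize(c["frame"][v-45:v+45,u-60:u+60],None,fx=3.3,fy=3.3,interpolation=2) for u,v in us]))
    X=cloud(c)
    for k in(1,2):
        a=np.deg2rad(D[k][0]);U=X[...,0]*np.cos(a)+X[...,1]*np.sin(a)-D[k][1];V=-X[...,0]*np.sin(a)+X[...,1]*np.cos(a)-D[k][2];Z=X[...,2]
        m=(abs(Z-.038)<.004)&(U<-.045)&(U>-.13)&(abs(V)<.036);print(n,k,"plate",m.sum(),np.round(np.percentile(U[m],[5,50,95])*1e3) if m.any() else "")
        m=(abs(Z-.045)<.004)&(abs(U+.019)<.02)&(abs(V)<.012);print("  module px locked pos",m.sum(),np.round([np.median(U[m]),np.median(V[m])],4) if m.any() else "")
cv2.imwrite("pics/end.png",np.vstack(o))
```

```text
t23.1 dock2 TCP x -137.4 y -3.9 z 285.3 mm rpy [ 180.    -0.  -169.2] F [-0.6  0.2 -0.8] op -0.00 gf 0.0 q [-0.62  0.56  1.82  0.    0.76 -2.37]
side 1 plate 104 [-111. -107. -105.]
  module px locked pos 0 
side 2 plate 59 [-62. -58. -56.]
  module px locked pos 35 [-0.0207 -0.007 ]
top 1 plate 73 [-111. -108. -104.]
  module px locked pos 0 
top 2 plate 63 [-63. -60. -56.]
  module px locked pos 51 [-0.0211 -0.0063]
```

View pics/end.png

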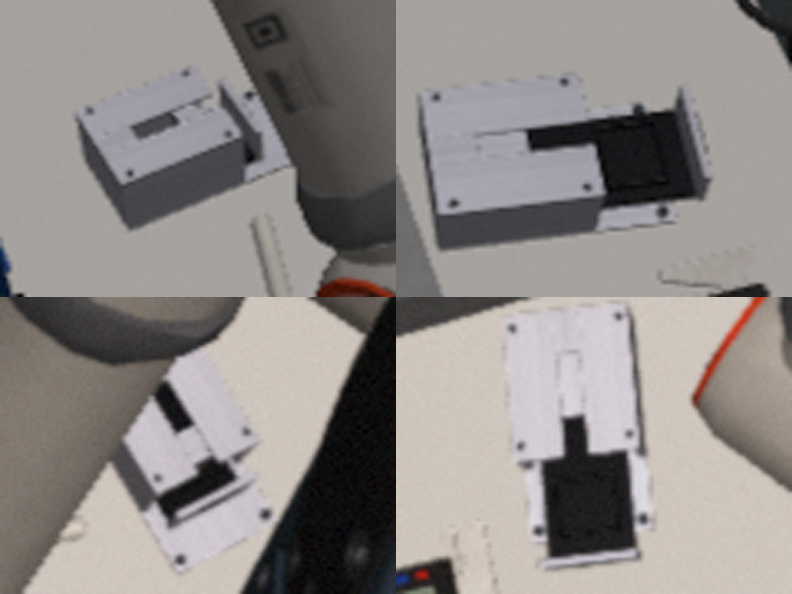

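Drawer 2 is locked: its plate is back at the locked position and the module top shows in the roof slot. Drawer 1 is out and empty, and the robot is clear.

```bash
python3 -c "
from bench import r
print(r.finish_job())"
```

```text
the job is handed in; nothing more can be done
None
```

The job is handed in: the module is locked upright in dock 2's drawer, drawer 1 is sprung out and empty, and the arm is clear of everything; this is from the last camera views, as the hand-in returned no verdict.

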